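Shake-test three delivered lock cases and hand back the loose one

TASK

Three sealed cases with new door-lock cylinders came in the white parcel box, and one cylinder has broken loose in transit. Slide the grip of the transport lock fully to its left end stop, then shake-test all three cases from left to right: lift each clear, rock it lengthwise by a good 15 degrees or more, far end down and then near end down, and set it back flat in its own bay before you take the next. Finish by holding the case that rattles out to the courier: level, beyond the far side of the parcel box and well over a hand's breadth (more than 100 mm) above the bench, still gripped when the program ends, the other two back in their bays, the lock still open and everything else on the bench left alone.

Things in the scene. Friction and masses are not known exactly. Their poses are not given: they have to be found in the camera images.
- carrier: White plastic parcel box, fixed, open, 112 (x) x 300 (y) mm; origin: centre of underside; x away from the robot, y to its left, z up. Floor 4 mm, walls 30 mm high, near wall 48 mm. Bay middles: x = 0, y = +84, 0, -84 mm. Cases have 5 mm play all round, between near and far walls and low ribs (10 mm above the bench, near the cases' ends only); 42 mm free between neighbouring cases.
- lock (a joint): Transport lock: travel in m, to the robot's left (box +y), of the bar on the near wall's top. 0 locked: three tongues, 16 mm wide, reach 10 mm over the cases' near ends, 2 mm above them. 0.042 at the end stop, open: tongues stand between the bays. Starts near 0, slides with about 2 N, stays where left.
- lock_grip (a point): Middle of the lock's ribbed grip, a grey block 14 (x) x 30 (y) x 20 (z) mm upright on the bar, 58 to 78 mm above the bench; moves with the bar; axes as the parcel box.
- case_left: Sealed hard case 92 (x) x 42 (y) x 42 (z) mm, flat-sided, about 0.39 kg in all, in the left (+y) bay, top 46 mm above the bench. Origin: centre of underside; x along its length to the far end, z up. Each case holds a brass lock cylinder (0.19 kg): packed tight in two of them, loose in one, the same look outside.
- case_middle: Sealed hard case 92 (x) x 42 (y) x 42 (z) mm, flat-sided, about 0.39 kg in all, in the middle bay, top 46 mm above the bench. Origin: centre of underside; x along its length to the far end, z up. The loose cylinder rolls 54 mm from end to end as its case is tipped: it knocks, stays at that end when levelled gently, and shifts the moment on the tool by about 0.1 N m.
- case_right: Sealed hard case 92 (x) x 42 (y) x 42 (z) mm, flat-sided, about 0.39 kg in all, in the right (-y) bay, top 46 mm above the bench. Origin: centre of underside; x along its length to the far end, z up. The loose cylinder is in any of the three.
- cabinet: bystander: aluminium key cabinet, fixed, 80 x 180 x 200 mm high, to the right of the work; origin: centre of its underside
- cabinet_door (a joint): angle of the key cabinet's hinged door in rad, 0 closed; to be left closed
- train_car: bystander: small wooden model train car, loose, 112 x 42 x 51 mm high, to the left; origin: centre of its underside
- glass_weight: bystander: round glass weight, loose, 74 mm across, 34 mm high, to the right; origin: centre of its underside
- shoe_horn: bystander: red silicone shoe horn, loose, 190 x 40 x 20 mm, lying beyond the parcel box; origin: middle of its underside, x along its length
Mind the look-alikes: they are no part of the job. Leave any red look-alike of the case_right alone.

How it is judged:
By the outcome, as a careful person would: the job done as asked, in the order asked, and still so for the second after the job is handed in, while the arm keeps its last pose, push and grip.
It also fails if it takes over 72 s, if anything falls off the work surface, if the arm or the gripper's body presses on something with over 40 N, if the wrist force passes 120 N, or if a joint passes its speed limit or range.

ROBOT

A 6-joint arm with a two-finger parallel gripper is mounted at the origin on the work surface. World frame = base frame: x ahead of the robot, y to its left, z up, the work surface at z = 0. Lengths are in m, angles in degrees, forces in N, time in s.
With the tool pointing down it reaches from about 0.35 to 0.875 m from the base axis. Payload 4.2 kg.
Tool frame: the origin (TCP) lies between the finger pads; the fingertips stand 14 mm ahead of it and the grasp point (between the pads) lies 5 mm behind it; z points along the fingers, y is the line along which they close (so a half turn about z gives the same grasp; the last joint's range is limited). The gripper opens to 87 mm and grips with 3 to 60 N. Pads are 19 mm wide; open, the fingers measure 117 mm over their backs; the gripper's body (75 mm by 190 mm) begins 51 mm behind the grasp point.
Start: joints at [-51.36, 22.042, 0.453, 0, -68.411, -14.817], TCP at [0.252, -0.572, 0.237] pointing down, gripper open.
Joint ranges: [-179.83, 179.83], [-69.29, 118.12], [-61.27, 80.66], [-181.25, 117.63], [-171.15, -9.14], [-177.46, 177.46]. Speed limits (degrees/s): [159.86, 159.86, 180, 180, 180, 180].

INTERFACE

Orientations are given as a 3x3 rotation matrix whose columns are the frame's x, y, z axes.
In Python, from station import * gives the robot as it stands. The module is installed in compiled form; this text tells all that it offers.
- The arm moves only by the tool play_rows, never from a script. Its argument "steps" is a list of rows, each an object of numbers: "ax", "ay", "az": the turn, a rotation vector about the tool's x, y, z in degrees; "dx", "dy", "dz": the shift along the tool's x, y, z in mm; "claw": the finger opening in mm, from 0 to 87. A call has 1 to 20 rows; each row shifts and turns the commanded pose from where the row before left it, along the tool's axes as they then stand; what a row does not reach is not made up. A row lasts 1/10 s, in which the tool goes at most 50 mm and 8.59 degrees, less where a joint would pass 70% of its speed; a pose out of reach is approached as far as the arm can. A call with a gripper value outside its range is refused whole. The fingers move at their own pace and stop on an object; the grip force is fixed at half the most. Time passes only in rows, so rows that do not move let the fingers close. It gives the time, the measured TCP pose, the force, the opening and the grip force at its end, in the units of the state.
- sense(): the state, without advancing time (a new reading comes with each control period).
- capture(name): name is "scene" or "top" or "wrist"; returns a dict with "frame" (420x560x3 uint8, blue, green, red), "range_z" (420x560 float32, m along the optical axis (not along the pixel's ray), 0 where there is no reading), "fx", "fy", "cx", "cy" (pixels), "xyz" and "rotation" of the camera in the world. Camera axes: x right, y down, z forward; pixel columns grow to the right and rows downward; lengths in m; the calibration is good to about 2 mm. A picture is of the moment at which its call begins.
- finish_job(): hands the job in; it is judged then, once.
The state is a dict: "time_s": time; "joints": joint angles; "joint_velocities": joint speeds; "effort": joint torques, N m; "tcp_pos": TCP position; "ee_rot": TCP orientation; "wrist_force": force on the tool from outside, world axes, zero at the start; "moment": the same for the moment, N m; "gripper_width": opening from 0.0 (shut) to 1.0 (fully open); "gripper_force": force on a finger pad.
Only numpy, scipy, OpenCV 4.12 (cv2) and the standard library are available. Lean on these libraries where they do the work, as an engineer would, in place of code of your own. Each camera call takes 0.05 s, during which the arm holds its last target. There are 200 camera calls.

## Working session

There is one attempt and no reset: what is moved stays moved. The work goes in short steps, Python scripts to look and compute and a tool call to move; the robot and the scene stay as the last step left them, time stands still between calls to the robot, and variables do not carry over. Pictures are saved under pics/ and viewed, at most 10 in all, crops included, and the job is handed in when it is done.

Besides the shell and the picture viewer there is one more tool, called after ">>>" as name(argument=value, ...) on one line, values as JSON. play_rows: Moves the arm, as the interface text tells. Its arguments: {"type":"object","properties":{"steps":{"type":"array"}},"required":["steps"]}

```bash
mkdir -p pics; python3 - <<'E'
from station import *
import cv2,numpy as np
s=sense();print(s)
for n in("scene","top"):
    c=capture(n);np.savez(n+".npz",**{k:v for k,v in c.items()})
    cv2.imwrite(f"pics/{n}0.png",c["frame"]);print(n,c["xyz"],c["rotation"],c["fx"],c["cx"],c["cy"])
E
```

```text
{'time_s': 0.0, 'joints': array([-5.13601184e+01,  2.20894607e+01,  3.79226253e-01, -2.87243213e-02,
       -6.84120784e+01, -1.48163900e+01]), 'joint_velocities': array([-0.10040824, -0.04816249, -0.01513796, -0.06714933, -0.07790201,
       -0.0677221 ]), 'effort': array([-1.47297487e-03, -3.90662634e+01,  1.87397736e+01,  4.21961278e+00,
        1.08628225e-02, -2.23006564e-04]), 'tcp_pos': array([ 0.25222785, -0.57120741,  0.23547019]), 'ee_rot': array([[-9.14868779e-01, -4.03750143e-01, -9.68850448e-04],
       [-4.03751294e-01,  9.14866688e-01,  1.95848345e-03],
       [ 9.56310256e-05,  2.18292999e-03, -9.99997613e-01]]), 'wrist_force': array([ 0.073221  ,  0.42128356, -0.69071247]), 'moment': array([ 0.0217245 , -0.02618353, -0.03474046]), 'gripper_force': 0.0, 'gripper_width': 1.0002892346300567}
scene [ 1.33157788 -0.31886773  1.3492152 ] [[ 0.31466052  0.78399838 -0.53510307]
 [ 0.94906839 -0.26939645  0.16338529]
 [-0.01606106 -0.55926031 -0.82883651]] 476.6628547510072 271.98148331310335 214.16962360265424
top [ 0.27819466 -0.06015881  1.49601214] [[-0.01903322 -0.982856    0.18338982]
 [-0.99977987  0.01708991 -0.0121714 ]
 [ 0.00882862 -0.18358111 -0.98296492]] 468.45785527594086 274.25443491211416 214.45006183128606
```

View pics/top0.png

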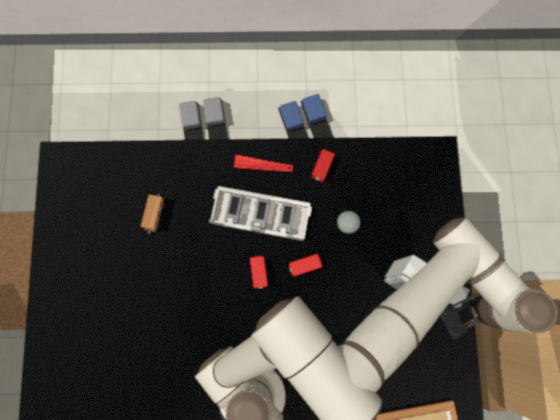

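View pics/scene0.png

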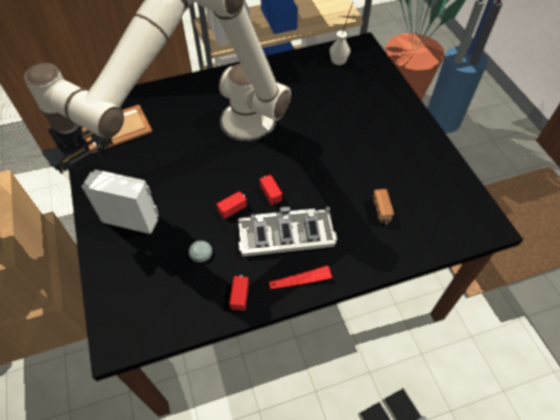

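Top view: white box centred near (261,213), slightly turned, with three grey cases in it. The shoe horn is at (263,163), red look-alikes at (323,165), (258,272) and (305,265), the glass weight at (348,222), and the train car at (152,213). Scene view: the box is at (287,232), with the lock grip on its near wall at about (285,211).

```bash
cat > h.py <<'E'
import numpy as np,cv2
def cloud(c):
    v,u=np.mgrid[0:420,0:560];z=c["range_z"]
    p=np.stack([(u-c["cx"])/c["fx"]*z,(v-c["cy"])/c["fy"]*z,z],-1)
    return p@np.array(c["rotation"]).T+c["xyz"]
def ray(c,u,v,h):
    d=np.array(c["rotation"])@np.array([(u-c["cx"])/c["fx"],(v-c["cy"])/c["fy"],1]);o=np.array(c["xyz"])
    return o+d*(h-o[2])/d[2]
E
python3 - <<'E'
from h import *
ims=[]
for n,(x0,y0,x1,y1) in(("top",(200,140,320,250)),("scene",(225,185,345,295))):
    c=np.load(n+".npz");P=cloud(c);f=c["frame"];hsv=cv2.cvtColor(f,cv2.COLOR_BGR2HSV)
    roi=np.zeros((420,560),bool);roi[(180 if n=="top" else 200):(245 if n=="top" else 260),x0:x1]=1
    w=(hsv[...,1]<60)&(hsv[...,2]>60)&roi
    k,l,st,ce=cv2.connectedComponentsWithStats(w.astype(np.uint8));i=1+st[1:,4].argmax();w=l==i
    tall=w&(P[...,2]>.018)&(P[...,2]<.04)
    q=P[tall];print(n,tall.sum(),np.percentile(P[w][:,2],[2,25,50,75,98]))
    r=cv2.minAreaRect((q[:,:2]*1000).astype(np.float32));print("rim rect",r, cv2.boxPoints(r))
    hull=cv2.convexHull(np.argwhere(w)[:,::-1].astype(np.int32));rr=cv2.minAreaRect(hull)
    print("px rect corners",[ (np.round(b),np.round(ray(c,*b,.03)[:2],4)) for b in cv2.boxPoints(rr)])
    R=(((hsv[...,0]<8)|(hsv[...,0]>172))&(hsv[...,1]>150)&(hsv[...,2]>80)).astype(np.uint8)
    k,l,st,ce=cv2.connectedComponentsWithStats(R)
    for j in range(1,k):
        if st[j,4]>40:
            a=P[l==j];print("red",np.round(a.min(0),3),np.round(a.max(0),3))
    g=P[roi&(P[...,2]>.066)&(P[...,2]<.085)];print("grip",len(g),g.mean(0) if len(g) else 0, g.min(0) if len(g) else 0,g.max(0) if len(g) else 0)
    m=P[roi&(P[...,2]>.042)&(P[...,2]<.052)];print(len(m))
    im=cv2.resize(f[y0:y1,x0:x1],None,fx=5,fy=5,interpolation=cv2.INTER_CUBIC);cv2.imwrite(f"pics/z_{n}.png",im)
E
```

```text
top 596 [-0.00278007  0.0042112   0.01640951  0.04519498  0.06367285]
rim rect ((559.7772216796875, -34.19245910644531), (310.9852600097656, 119.83905792236328), 78.2444076538086) [[ 469.4348  -174.21588]
 [ 586.7604  -198.63156]
 [ 650.1196   105.83096]
 [ 532.79407  130.24664]]
px rect corners [(array([207., 223.], dtype=float32), array([0.5268, 0.1341])), (array([215., 184.], dtype=float32), array([0.6543, 0.1117])), (array([313., 202.], dtype=float32), array([ 0.589, -0.203])), (array([306., 242.], dtype=float32), array([ 0.4631, -0.1758]))]
red [ 0.278 -0.282 -0.008] [ 0.779 -0.06   1.496]
red [ 0.278 -0.144 -0.007] [0.766 0.055 1.496]
red [ 0.322 -0.052 -0.005] [0.427 0.005 0.052]
red [ 0.278 -0.227 -0.005] [ 0.427 -0.06   1.496]
grip 51 [ 0.5016841  -0.01939581  0.07754766] [ 0.493036   -0.03337439  0.06982966] [ 0.51108418 -0.00567689  0.08362174]
1079
scene 853 [-0.00465495  0.00253173  0.02314172  0.04233139  0.06129736]
rim rect ((561.5888061523438, -38.797607421875), (310.9794616699219, 122.30345153808594), 78.37745666503906) [[ 470.36545 -178.77936]
 [ 590.1612  -203.419  ]
 [ 652.81213  101.18414]
 [ 533.0164   125.82379]]
px rect corners [(array([234., 212.], dtype=float32), array([ 0.4284, -0.1764])), (array([333., 201.], dtype=float32), array([0.4951, 0.1546])), (array([338., 246.], dtype=float32), array([0.6635, 0.1019])), (array([239., 257.], dtype=float32), array([ 0.5989, -0.2085]))]
red [ 0.284 -0.056 -0.01 ] [0.425 0.013 0.048]
red [ 0.323 -0.319 -0.012] [ 1.332 -0.117  1.349]
red [ 0.695 -0.319 -0.008] [1.332 0.058 1.349]
red [ 0.64  -0.319 -0.006] [ 1.332 -0.2    1.349]
grip 48 [ 0.50615549 -0.02512243  0.07430594] [ 0.49474099 -0.04044039  0.06622778] [ 0.51583441 -0.0102268   0.08051794]
982
```

View pics/z_top.png

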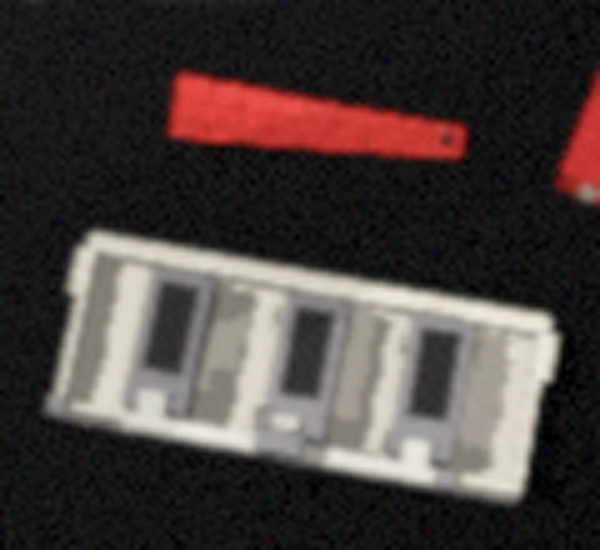

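View pics/z_scene.png

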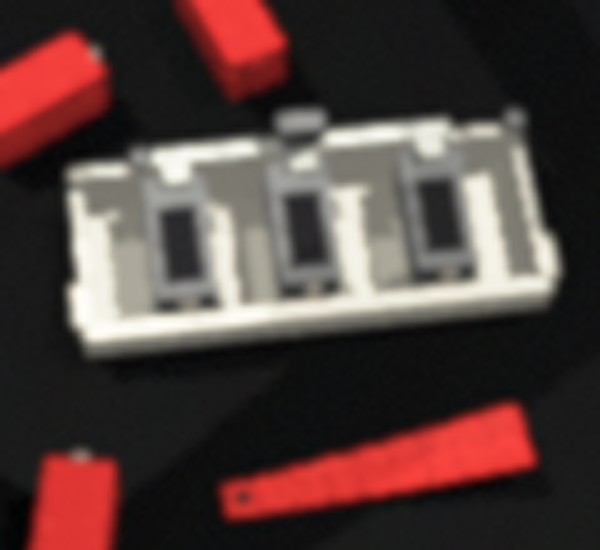

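The top crop shows three grey cases in the box. White tongues overlap their near ends, and the grip is at crop (283,430), which is about full-image pixel (256,226). Both views agree: box centre about (0.560, -0.036), yaw about -11.7°, grip about (0.504, -0.022). The rim measures 311 x 121 mm against 300 x 112 mm nominal, and the grip top is about 77 mm high as expected. Next I move above the grip.

>>> play_rows(steps=[{"az":7.1,"dz":-18},{"az":7.1,"dz":-18},{"az":7.1,"dz":-18},{"az":7.1,"dz":-18},{"az":7.1,"dz":-18},{"dx":-9.6,"dy":42},{"dx":-9.6,"dy":42},{"dx":-9.6,"dy":42},{"dx":-9.6,"dy":42},{"dx":-9.6,"dy":42},{"dx":-9.6,"dy":42},{"dx":-9.6,"dy":42},{"dx":-9.6,"dy":42},{"dx":-9.6,"dy":42},{"dx":-9.6,"dy":42},{"dx":-9.6,"dy":42},{"dx":-9.6,"dy":42},{"dx":-9.6,"dy":42},{"dx":-9.6,"dy":42}])

```text
invalid input at $.steps[0]: expected keys ax, ay, az, dx, dy, dz, claw
```

```bash
python3 - <<'E'
from station import *
from h import *
c=capture("wrist");np.savez("w1.npz",**c);cv2.imwrite("pics/w1.png",c["frame"]);s=sense();print(s["tcp_pos"],s["ee_rot"],c["xyz"],c["rotation"],c["fx"],s["wrist_force"],s["moment"])
E
```

```text
[ 0.25229524 -0.57132002  0.23570765] [[-9.14838391e-01 -4.03819306e-01 -8.28685481e-04]
 [-4.03820135e-01  9.14837084e-01  1.55191539e-03]
 [ 1.31418815e-04  1.75439166e-03 -9.99998452e-01]] [ 0.18783114 -0.59838169  0.3842801 ] [[-0.40449472  0.88382119  0.23504069]
 [ 0.91453841  0.39038006  0.1059382 ]
 [ 0.00187523  0.25780518 -0.9661951 ]] 374.36574933321737 [-0.21033509 -0.10802957  0.12175254] [0.0217806  0.04064741 0.03496041]
```

View pics/w1.png

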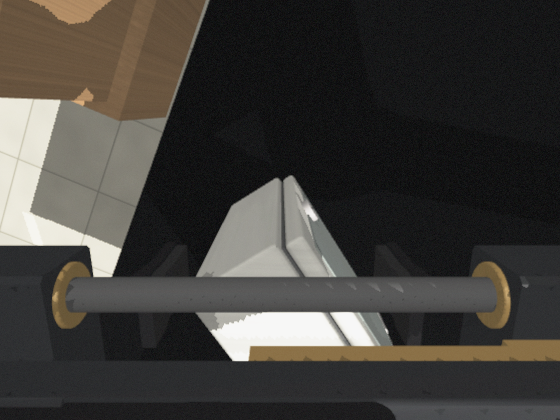

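The wrist view shows the cabinet just below the fingers. The camera sits on the robot side of the tool and sees mostly the area before the TCP. I'll lift first, then travel.

>>> play_rows(steps=[{"ax":0,"ay":0,"az":0,"dx":0,"dy":0,"dz":-45,"claw":87},{"ax":0,"ay":0,"az":0,"dx":0,"dy":0,"dz":-45,"claw":87},{"ax":0,"ay":0,"az":7.1,"dx":0,"dy":0,"dz":-10,"claw":87},{"ax":0,"ay":0,"az":7.1,"dx":0,"dy":0,"dz":0,"claw":87},{"ax":0,"ay":0,"az":7.1,"dx":0,"dy":0,"dz":0,"claw":87},{"ax":0,"ay":0,"az":7.1,"dx":0,"dy":0,"dz":0,"claw":87},{"ax":0,"ay":0,"az":7.1,"dx":0,"dy":0,"dz":0,"claw":87},{"ax":0,"ay":0,"az":0,"dx":-12,"dy":45,"dz":0,"claw":87},{"ax":0,"ay":0,"az":0,"dx":-12,"dy":45,"dz":0,"claw":87},{"ax":0,"ay":0,"az":0,"dx":-12,"dy":45,"dz":0,"claw":87},{"ax":0,"ay":0,"az":0,"dx":-12,"dy":45,"dz":0,"claw":87},{"ax":0,"ay":0,"az":0,"dx":-12,"dy":45,"dz":0,"claw":87},{"ax":0,"ay":0,"az":0,"dx":-12,"dy":45,"dz":0,"claw":87},{"ax":0,"ay":0,"az":0,"dx":-12,"dy":45,"dz":0,"claw":87},{"ax":0,"ay":0,"az":0,"dx":-12,"dy":45,"dz":0,"claw":87},{"ax":0,"ay":0,"az":0,"dx":-12,"dy":45,"dz":0,"claw":87},{"ax":0,"ay":0,"az":0,"dx":-12,"dy":45,"dz":0,"claw":87},{"ax":0,"ay":0,"az":0,"dx":-12,"dy":45,"dz":0,"claw":87},{"ax":0,"ay":0,"az":0,"dx":-12,"dy":45,"dz":0,"claw":87},{"ax":0,"ay":0,"az":0,"dx":0,"dy":45,"dz":0,"claw":50}])

```text
time_s: 2.15
tcp_pos: [0.5128, -0.026, 0.3359]
ee_rot: [[-0.979, 0.202, -0.001], [0.202, 0.979, -0.0], [0.001, -0.0, -1.0]]
wrist_force: [0.6, -0.4, 0.1]
gripper_width: 0.965
gripper_force: 0.0
```

```bash
python3 - <<'E'
from station import *
from h import *
c=capture("wrist");np.savez("w2.npz",**c);cv2.imwrite("pics/w2.png",c["frame"]);s=sense();print(s["time_s"],s["tcp_pos"],s["ee_rot"],c["xyz"],s["joints"],s["wrist_force"],s["moment"])
E
```

```text
2.2 [ 0.51377027 -0.0212752   0.33550894] [[-9.80187180e-01  1.98073382e-01  1.63990732e-04]
 [ 1.98073294e-01  9.80185039e-01  2.06374214e-03]
 [ 2.48031122e-04  2.05533577e-03 -9.99997857e-01]] [ 0.44377433 -0.01004477  0.48469062] [ 1.56676043e+01  7.84804238e+00 -4.74017365e+00 -1.14072882e-01
 -7.73708288e+01 -1.17067031e+02] [ 0.61792133  0.89302949 -0.01588172] [ 0.24391555 -0.13782054  0.02802219]
```

View pics/w2.png

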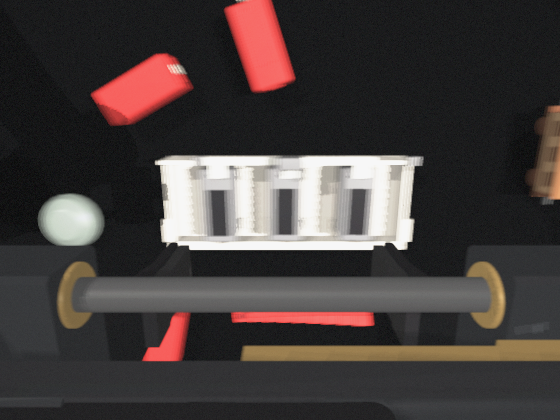

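The wrist view shows the whole box. Case labels are at (218,212), (285,212) and (357,212), the near wall is at row 160, and the grip is at about (288,162). Now I take a still shot for precise figures.

```bash
python3 - <<'E'
from station import *
from h import *
c=capture("wrist");np.savez("w3.npz",**c);s=sense();print(s["time_s"],s["tcp_pos"],s["joints"])
f=c["frame"];hsv=cv2.cvtColor(f,cv2.COLOR_BGR2HSV);P=cloud(c)
R=s["ee_rot"];T=s["tcp_pos"]
A=np.array([[-R[0,0],R[0,1]],[-R[1,0],R[1,1]]])  # box-like axes columns
loc=lambda p:np.round((np.asarray(p)[...,:2]-T[:2])@A*1000,1)
w=(hsv[...,2]>70)&(hsv[...,1]<70);w[:130]=0;w[252:]=0;w[:,:140]=0;w[:,440:]=0
k,l,st,ce=cv2.connectedComponentsWithStats(w.astype(np.uint8));w=l==1+st[1:,4].argmax()
h=cv2.convexHull(np.argwhere(w)[:,::-1].astype(np.int32));r=cv2.minAreaRect(h)
for b in cv2.boxPoints(r): print("corner",b,loc(ray(c,*b,.034)),"(h=.034)",loc(ray(c,*b,.048)),"(.048)")
d=((f.max(2)<75)&(np.arange(420)[:,None]>172)&(np.arange(420)[:,None]<240)).astype(np.uint8);d[:,:170]=0;d[:,405:]=0
k,l,st,ce=cv2.connectedComponentsWithStats(d)
for j in range(1,k):
    if st[j,4]>150:
        r=cv2.minAreaRect(np.argwhere(l==j)[:,::-1].astype(np.float32));p=[ray(c,*q,.046) for q in cv2.boxPoints(r)]
        print("label",st[j],r[0],"local",loc(np.mean(p,0)),"size",np.linalg.norm(p[0]-p[1]),np.linalg.norm(p[1]-p[2]),"z",np.median(P[l==j][:,2]),r[2])
L=(P[...,:2]-T[:2])@A
roi=(np.abs(L[...,0])<.12)&(np.abs(L[...,1])<.2)
for a,b in((.068,.09),(.040,.05)):
    m=roi&(P[...,2]>a)&(P[...,2]<b);
    k,l,st,ce=cv2.connectedComponentsWithStats(m.astype(np.uint8))
    for j in range(1,k):
        if st[j,4]>30:q=L[l==j]*1000;print("z band",a,st[j],q.mean(0).round(1),np.percentile(q,2,0).round(1),np.percentile(q,98,0).round(1),P[l==j][:,2].mean().round(4))
cv2.imwrite("pics/w3.png",cv2.resize(f[145:255,150:430],None,fx=2.8,fy=2.8,interpolation=cv2.INTER_CUBIC))
E
```

```text
2.25 [ 0.5127818  -0.0238039   0.33563906] [ 1.54489258e+01  7.78909849e+00 -4.81527645e+00 -5.25185216e-02
 -7.74443507e+01 -1.16786383e+02]
corner [147.99997 249.99997] [ 105.1 -165.7] (h=.034) [  99.7 -160.4] (.048)
corner [147.99997 154.99997] [ -16.4 -154.5] (h=.034) [ -18.  -149.6] (.048)
corner [408.9999  154.99997] [-16.1 158.5] (h=.034) [-17.8 153.7] (.048)
corner [408.9999  249.99997] [105.5 169.2] (h=.034) [100.  164.1] (.048)
label [398 173   7  67 339] (401.0, 206.0) local [ 44.9 150.2] size 0.0070983167163480325 0.08289322185801692 z 0.0005504703207663275 90.0
z band 0.068 [267 157  27  15 380] [-12.    3.7] [-18.7 -10.4] [-4.5 17.9] 0.0779
z band 0.04 [  99   62   73   64 2711] [ -91.  -163.5] [-117.8 -198.2] [ -58.6 -124.8] 0.043
z band 0.04 [237  62  44  30 962] [-107.2  -20.5] [-119.7  -40.7] [-91.4   1.6] 0.0426
z band 0.04 [150 160  34   5 160] [  -9.9 -128.6] [ -12.1 -147.4] [  -7.5 -109.7] 0.0479
z band 0.04 [365 160  34   6 162] [ -8.5 122.5] [-10.8 104.2] [ -6. 141.] 0.048
z band 0.04 [ 259  167   35   77 2340] [44.9 -1.9] [  2.1 -21.5] [87.3 18.3] 0.0467
z band 0.04 [ 329  166   39   79 2425] [44.6 85.1] [-0.  65.4] [ 87.7 105.8] 0.0466
z band 0.04 [ 190  168   39   74 2399] [ 44.6 -82.1] [   1.  -102.6] [ 87.2 -62.1] 0.0467
```

View pics/w3.png

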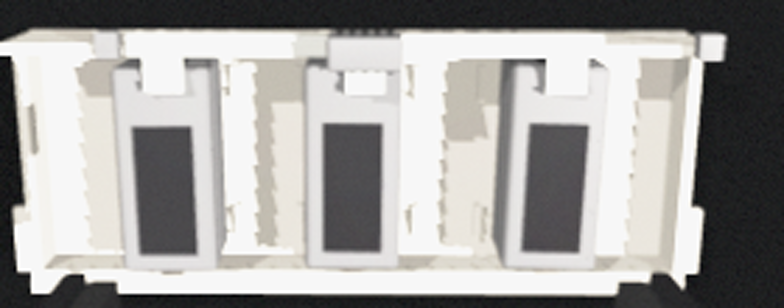

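The still shot gives positions relative to the TCP (box axes, mm): grip at (-12, 4), cases at (44, 85), (44, -2) and (44, -82), tops at 46 mm, 84 mm pitch. I go down and take the grip.

>>> play_rows(steps=[{"ax":0,"ay":0,"az":0,"dx":6,"dy":2,"dz":40,"claw":50},{"ax":0,"ay":0,"az":0,"dx":6,"dy":2,"dz":40,"claw":50},{"ax":0,"ay":0,"az":0,"dx":0,"dy":0,"dz":40,"claw":50},{"ax":0,"ay":0,"az":0,"dx":0,"dy":0,"dz":40,"claw":50},{"ax":0,"ay":0,"az":0,"dx":0,"dy":0,"dz":40,"claw":50},{"ax":0,"ay":0,"az":0,"dx":0,"dy":0,"dz":25,"claw":50},{"ax":0,"ay":0,"az":0,"dx":0,"dy":0,"dz":18,"claw":50},{"ax":0,"ay":0,"az":0,"dx":0,"dy":0,"dz":12,"claw":50},{"ax":0,"ay":0,"az":0,"dx":0,"dy":0,"dz":0,"claw":50}])

```text
time_s: 3.15
tcp_pos: [0.4994, -0.0224, 0.0798]
ee_rot: [[-0.979, 0.203, -0.005], [0.203, 0.979, -0.001], [0.004, -0.002, -1.0]]
wrist_force: [-0.6, 0.1, -0.4]
gripper_width: 0.574
gripper_force: 0.0
```

>>> play_rows(steps=[{"ax":0,"ay":0,"az":0,"dx":-1,"dy":4,"dz":2,"claw":50},{"ax":0,"ay":0,"az":0,"dx":0,"dy":0,"dz":0,"claw":25},{"ax":0,"ay":0,"az":0,"dx":0,"dy":0,"dz":0,"claw":25},{"ax":0,"ay":0,"az":0,"dx":0,"dy":0,"dz":0,"claw":25},{"ax":0,"ay":0,"az":0,"dx":0,"dy":0,"dz":0,"claw":25},{"ax":0,"ay":0,"az":0,"dx":0,"dy":0,"dz":0,"claw":25}])

```text
time_s: 3.75
tcp_pos: [0.503, -0.018, 0.0801]
ee_rot: [[-0.979, 0.202, 0.001], [0.202, 0.979, -0.0], [-0.001, 0.0, -1.0]]
wrist_force: [-0.4, -0.2, 4.2]
gripper_width: 0.342
gripper_force: 30.0
```

The grip is held at 30 mm. Now I slide it left.

>>> play_rows(steps=[{"ax":0,"ay":0,"az":0,"dx":0,"dy":8,"dz":0,"claw":25},{"ax":0,"ay":0,"az":0,"dx":0,"dy":8,"dz":0,"claw":25},{"ax":0,"ay":0,"az":0,"dx":0,"dy":8,"dz":0,"claw":25},{"ax":0,"ay":0,"az":0,"dx":0,"dy":6,"dz":0,"claw":25},{"ax":0,"ay":0,"az":0,"dx":0,"dy":4,"dz":0,"claw":25},{"ax":0,"ay":0,"az":0,"dx":0,"dy":3,"dz":0,"claw":25},{"ax":0,"ay":0,"az":0,"dx":0,"dy":2,"dz":0,"claw":25},{"ax":0,"ay":0,"az":0,"dx":0,"dy":1,"dz":0,"claw":25},{"ax":0,"ay":0,"az":0,"dx":0,"dy":0,"dz":0,"claw":25}])

```text
time_s: 4.65
tcp_pos: [0.5107, 0.0195, 0.0801]
ee_rot: [[-0.98, 0.201, -0.002], [0.201, 0.98, -0.004], [0.001, -0.004, -1.0]]
wrist_force: [0.6, -12.2, 6.4]
gripper_width: 0.339
gripper_force: 30.0
```

>>> play_rows(steps=[{"ax":0,"ay":0,"az":0,"dx":0,"dy":1.5,"dz":0,"claw":25},{"ax":0,"ay":0,"az":0,"dx":0,"dy":1.5,"dz":0,"claw":25},{"ax":0,"ay":0,"az":0,"dx":0,"dy":0,"dz":0,"claw":25},{"ax":0,"ay":0,"az":0,"dx":0,"dy":0,"dz":0,"claw":25}])

```text
time_s: 5.05
tcp_pos: [0.5106, 0.0198, 0.0801]
ee_rot: [[-0.979, 0.202, -0.004], [0.202, 0.979, -0.007], [0.002, -0.008, -1.0]]
wrist_force: [2.8, -22.4, 5.4]
gripper_width: 0.34
gripper_force: 30.0
```

The force rises with no further motion, so the lock is at its end stop. I release and go over to the left case.

>>> play_rows(steps=[{"ax":0,"ay":0,"az":0,"dx":0,"dy":-3,"dz":0,"claw":44},{"ax":0,"ay":0,"az":0,"dx":0,"dy":-1,"dz":0,"claw":44},{"ax":0,"ay":0,"az":0,"dx":0,"dy":0,"dz":0,"claw":44},{"ax":0,"ay":0,"az":0,"dx":0,"dy":0,"dz":-30,"claw":44},{"ax":0,"ay":0,"az":0,"dx":0,"dy":0,"dz":-40,"claw":64},{"ax":0,"ay":0,"az":0,"dx":-28,"dy":19,"dz":0,"claw":64},{"ax":0,"ay":0,"az":0,"dx":-27,"dy":19,"dz":0,"claw":64},{"ax":0,"ay":0,"az":0,"dx":0,"dy":0,"dz":0,"claw":64},{"ax":0,"ay":0,"az":0,"dx":0,"dy":0,"dz":0,"claw":64}])

```text
time_s: 5.95
tcp_pos: [0.572, 0.0474, 0.1486]
ee_rot: [[-0.979, 0.202, -0.002], [0.202, 0.979, 0.0], [0.002, -0.0, -1.0]]
wrist_force: [-0.7, 0.2, -0.4]
gripper_width: 0.728
gripper_force: 0.0
```

```bash
python3 - <<'E'
from station import *
from h import *
s=sense();print(s["tcp_pos"],s["moment"],s["wrist_force"])
c=capture("top");P=cloud(c);m=(P[...,2]>.066)&(P[...,2]<.085);m[:200]=0;m[240:]=0;m[:,:225]=0;m[:,290:]=0
A=np.array([[.979,.203],[-.203,.979]])
q=(P[m][:,:2]-[.5128,-.0238])@A*1000;print(len(q),q.mean(0),s["time_s"])
E
```

```text
[0.57197774 0.04743191 0.14864146] [-0.07884941  0.02038492 -0.01140285] [-0.71356464  0.2320146  -0.42739545]
49 [-11.91141782  40.56743013] 5.95
```

>>> play_rows(steps=[{"ax":0,"ay":0,"az":0,"dx":0,"dy":3.5,"dz":30,"claw":64},{"ax":0,"ay":0,"az":0,"dx":0,"dy":0,"dz":30,"claw":64},{"ax":0,"ay":0,"az":0,"dx":0,"dy":0,"dz":28,"claw":64},{"ax":0,"ay":0,"az":0,"dx":0,"dy":0,"dz":20,"claw":64},{"ax":0,"ay":0,"az":0,"dx":0,"dy":0,"dz":14,"claw":64},{"ax":0,"ay":0,"az":0,"dx":0,"dy":0,"dz":0,"claw":64},{"ax":0,"ay":0,"az":0,"dx":0,"dy":0,"dz":0,"claw":64}])

```text
time_s: 6.7
tcp_pos: [0.5725, 0.0498, 0.0278]
ee_rot: [[-0.979, 0.202, -0.0], [0.202, 0.979, -0.0], [0.0, -0.0, -1.0]]
wrist_force: [0.0, 0.1, 0.3]
gripper_width: 0.738
gripper_force: 0.0
```

>>> play_rows(steps=[{"ax":0,"ay":0,"az":0,"dx":0,"dy":0,"dz":1,"claw":36},{"ax":0,"ay":0,"az":0,"dx":0,"dy":0,"dz":0,"claw":36},{"ax":0,"ay":0,"az":0,"dx":0,"dy":0,"dz":0,"claw":36},{"ax":0,"ay":0,"az":0,"dx":0,"dy":0,"dz":0,"claw":36},{"ax":0,"ay":0,"az":0,"dx":0,"dy":0,"dz":0,"claw":36},{"ax":0,"ay":0,"az":0,"dx":0,"dy":0,"dz":0,"claw":36}])

```text
time_s: 7.3
tcp_pos: [0.5733, 0.0501, 0.0272]
ee_rot: [[-0.979, 0.202, 0.001], [0.202, 0.979, 0.0], [-0.001, 0.001, -1.0]]
wrist_force: [-1.0, 1.7, 5.3]
gripper_width: 0.479
gripper_force: 29.9
```

```bash
python3 - <<'E'
from station import *
s=sense();print(s["tcp_pos"],s["gripper_width"],s["gripper_force"],s["moment"],s["wrist_force"])
E
```

```text
[0.57333327 0.0501389  0.02718811] 0.47887687750368313 29.881269223988056 [ 0.57652192  0.29171096 -0.0689724 ] [-0.99312493  1.66804872  5.26401824]
```

>>> play_rows(steps=[{"ax":0,"ay":0,"az":0,"dx":0,"dy":0,"dz":-10,"claw":36},{"ax":0,"ay":0,"az":0,"dx":0,"dy":0,"dz":-20,"claw":36},{"ax":0,"ay":0,"az":0,"dx":0,"dy":0,"dz":-25,"claw":36},{"ax":0,"ay":0,"az":0,"dx":0,"dy":0,"dz":-25,"claw":36},{"ax":0,"ay":0,"az":0,"dx":0,"dy":0,"dz":-20,"claw":36},{"ax":0,"ay":0,"az":0,"dx":0,"dy":0,"dz":0,"claw":36},{"ax":0,"ay":5.5,"az":0,"dx":0,"dy":0,"dz":0,"claw":36},{"ax":0,"ay":5.5,"az":0,"dx":0,"dy":0,"dz":0,"claw":36},{"ax":0,"ay":5.5,"az":0,"dx":0,"dy":0,"dz":0,"claw":36},{"ax":0,"ay":5.5,"az":0,"dx":0,"dy":0,"dz":0,"claw":36},{"ax":0,"ay":0,"az":0,"dx":0,"dy":0,"dz":0,"claw":36},{"ax":0,"ay":0,"az":0,"dx":0,"dy":0,"dz":0,"claw":36},{"ax":0,"ay":0,"az":0,"dx":0,"dy":0,"dz":0,"claw":36},{"ax":0,"ay":0,"az":0,"dx":0,"dy":0,"dz":0,"claw":36},{"ax":0,"ay":0,"az":0,"dx":0,"dy":0,"dz":0,"claw":36},{"ax":0,"ay":0,"az":0,"dx":0,"dy":0,"dz":0,"claw":36}])

```text
time_s: 8.9
tcp_pos: [0.5727, 0.05, 0.1271]
ee_rot: [[-0.908, 0.202, -0.366], [0.187, 0.979, 0.076], [0.374, 0.0, -0.928]]
wrist_force: [-0.6, -0.4, -2.9]
gripper_width: 0.481
gripper_force: 29.9
```

```bash
cat > m.py <<'E'
from station import *
import numpy as np
s=sense();y=s["ee_rot"][:,1];M=[]
print(s["time_s"],s["tcp_pos"].round(4),s["wrist_force"].round(2),"m",s["moment"].round(3),"m.y %.3f"%(s["moment"]@y),s["ee_rot"][:,0].round(3),s["gripper_width"])
E
python3 m.py
```

```text
8.9 [0.5727 0.05   0.1271] [-0.59 -0.38 -2.88] m [-0.301 -1.2   -0.07 ] m.y -1.236 [-0.908  0.187  0.374] 0.48130914323102825
```

>>> play_rows(steps=[{"ax":0,"ay":-5.5,"az":0,"dx":0,"dy":0,"dz":0,"claw":36},{"ax":0,"ay":-5.5,"az":0,"dx":0,"dy":0,"dz":0,"claw":36},{"ax":0,"ay":-5.5,"az":0,"dx":0,"dy":0,"dz":0,"claw":36},{"ax":0,"ay":-5.5,"az":0,"dx":0,"dy":0,"dz":0,"claw":36},{"ax":0,"ay":0,"az":0,"dx":0,"dy":0,"dz":0,"claw":36},{"ax":0,"ay":0,"az":0,"dx":0,"dy":0,"dz":0,"claw":36},{"ax":0,"ay":0,"az":0,"dx":0,"dy":0,"dz":0,"claw":36},{"ax":0,"ay":0,"az":0,"dx":0,"dy":0,"dz":0,"claw":36}])

```text
time_s: 9.7
tcp_pos: [0.5739, 0.0498, 0.1265]
ee_rot: [[-0.979, 0.203, -0.0], [0.203, 0.979, 0.0], [0.0, 0.0, -1.0]]
wrist_force: [-0.2, -0.6, -3.9]
gripper_width: 0.481
gripper_force: 29.9
```

```bash
python3 m.py
```

```text
9.7 [0.5739 0.0498 0.1265] [-0.19 -0.63 -3.85] m [-0.035  0.005 -0.02 ] m.y -0.002 [-0.979  0.203  0.   ] 0.48144221426102335
```

>>> play_rows(steps=[{"ax":0,"ay":-5.5,"az":0,"dx":0,"dy":0,"dz":0,"claw":36},{"ax":0,"ay":-5.5,"az":0,"dx":0,"dy":0,"dz":0,"claw":36},{"ax":0,"ay":-5.5,"az":0,"dx":0,"dy":0,"dz":0,"claw":36},{"ax":0,"ay":-5.5,"az":0,"dx":0,"dy":0,"dz":0,"claw":36},{"ax":0,"ay":0,"az":0,"dx":0,"dy":0,"dz":0,"claw":36},{"ax":0,"ay":0,"az":0,"dx":0,"dy":0,"dz":0,"claw":36},{"ax":0,"ay":0,"az":0,"dx":0,"dy":0,"dz":0,"claw":36},{"ax":0,"ay":0,"az":0,"dx":0,"dy":0,"dz":0,"claw":36},{"ax":0,"ay":0,"az":0,"dx":0,"dy":0,"dz":0,"claw":36},{"ax":0,"ay":0,"az":0,"dx":0,"dy":0,"dz":0,"claw":36},{"ax":0,"ay":5.5,"az":0,"dx":0,"dy":0,"dz":0,"claw":36},{"ax":0,"ay":5.5,"az":0,"dx":0,"dy":0,"dz":0,"claw":36},{"ax":0,"ay":5.5,"az":0,"dx":0,"dy":0,"dz":0,"claw":36},{"ax":0,"ay":5.5,"az":0,"dx":0,"dy":0,"dz":0,"claw":36},{"ax":0,"ay":0,"az":0,"dx":0,"dy":0,"dz":0,"claw":36},{"ax":0,"ay":0,"az":0,"dx":0,"dy":0,"dz":0,"claw":36},{"ax":0,"ay":0,"az":0,"dx":0,"dy":0,"dz":0,"claw":36},{"ax":0,"ay":0,"az":0,"dx":0,"dy":0,"dz":0,"claw":36}])

```text
time_s: 11.5
tcp_pos: [0.5791, 0.0381, 0.1309]
ee_rot: [[-0.976, 0.216, -0.009], [0.216, 0.976, -0.019], [0.005, -0.02, -1.0]]
wrist_force: [-0.5, 0.7, -3.8]
gripper_width: 0.483
gripper_force: 29.9
```

```bash
python3 m.py
```

```text
11.5 [0.5791 0.0381 0.1309] [-0.48  0.71 -3.77] m [ 0.035  0.012 -0.039] m.y 0.020 [-0.976  0.216  0.005] 0.4833529983573837
```

The pose drifted during the near-end tilt, so I need to check what it actually reached.

```bash
python3 -c "
from station import *
s=sense();print(s['joints'].round(2),s['joint_velocities'].round(2),s['ee_rot'].round(4))"
```

```text
[  20.18   23.51  -14.14    1.03  -53.2  -123.28] [ 0.05 -0.13  0.56 -0.06 -0.2   0.27] [[-0.9764  0.216  -0.0089]
 [ 0.2161  0.9762 -0.0187]
 [ 0.0046 -0.0201 -0.9998]]
```

>>> play_rows(steps=[{"ax":0,"ay":-5,"az":0,"dx":0,"dy":0,"dz":0,"claw":36},{"ax":0,"ay":-5,"az":0,"dx":0,"dy":0,"dz":0,"claw":36}])

```text
time_s: 11.7
tcp_pos: [0.5806, 0.0385, 0.1314]
ee_rot: [[-0.962, 0.216, 0.166], [0.21, 0.976, -0.055], [-0.174, -0.018, -0.985]]
wrist_force: [0.4, -0.7, -3.7]
gripper_width: 0.481
gripper_force: 29.9
```

```bash
python3 -c "
from station import *
s=sense();print(s['joints'].round(2),s['ee_rot'].round(4))"
```

```text
[  22.93   19.54  -24.78   10.65  -38.59 -133.27] [[-0.9622  0.2164  0.1655]
 [ 0.21    0.9761 -0.0552]
 [-0.1735 -0.0183 -0.9847]]
```

The wrist joint nears its limit when near-tilting this low. I'll level, lift higher and repeat the near-end tilt.

>>> play_rows(steps=[{"ax":0,"ay":5,"az":0,"dx":0,"dy":0,"dz":0,"claw":36},{"ax":0,"ay":5,"az":0,"dx":0,"dy":0,"dz":0,"claw":36},{"ax":-1.1,"ay":0,"az":-0.8,"dx":0,"dy":0,"dz":-20,"claw":36},{"ax":0,"ay":0,"az":0,"dx":0,"dy":0,"dz":-40,"claw":36},{"ax":0,"ay":0,"az":0,"dx":0,"dy":0,"dz":-40,"claw":36},{"ax":0,"ay":0,"az":0,"dx":0,"dy":0,"dz":-40,"claw":36},{"ax":0,"ay":0,"az":0,"dx":0,"dy":0,"dz":-20,"claw":36},{"ax":0,"ay":0,"az":0,"dx":0,"dy":0,"dz":0,"claw":36},{"ax":0,"ay":-4,"az":0,"dx":0,"dy":0,"dz":0,"claw":36},{"ax":0,"ay":-4,"az":0,"dx":0,"dy":0,"dz":0,"claw":36},{"ax":0,"ay":-4,"az":0,"dx":0,"dy":0,"dz":0,"claw":36},{"ax":0,"ay":-4,"az":0,"dx":0,"dy":0,"dz":0,"claw":36},{"ax":0,"ay":-4,"az":0,"dx":0,"dy":0,"dz":0,"claw":36},{"ax":0,"ay":0,"az":0,"dx":0,"dy":0,"dz":0,"claw":36},{"ax":0,"ay":0,"az":0,"dx":0,"dy":0,"dz":0,"claw":36},{"ax":0,"ay":0,"az":0,"dx":0,"dy":0,"dz":0,"claw":36},{"ax":0,"ay":0,"az":0,"dx":0,"dy":0,"dz":0,"claw":36}])

```text
time_s: 13.4
tcp_pos: [0.5818, 0.0386, 0.291]
ee_rot: [[-0.922, 0.204, 0.33], [0.192, 0.979, -0.069], [-0.337, 0.0, -0.941]]
wrist_force: [0.2, 0.1, -3.3]
gripper_width: 0.484
gripper_force: 29.9
```

```bash
python3 m.py; python3 -c "
from station import *
s=sense();print(s['joints'].round(2),s['ee_rot'].round(4))"
```

```text
13.4 [0.5818 0.0386 0.291 ] [ 0.17  0.14 -3.35] m [ 0.157  0.989 -0.045] m.y 1.000 [-0.922  0.192 -0.337] 0.4841975805452768
[  25.23    7.03  -20.33   15.9   -47.77 -136.16] [[-9.216e-01  2.035e-01  3.304e-01]
 [ 1.916e-01  9.791e-01 -6.860e-02]
 [-3.375e-01  1.000e-04 -9.413e-01]]
```

>>> play_rows(steps=[{"ax":0,"ay":4,"az":0,"dx":0,"dy":0,"dz":0,"claw":36},{"ax":0,"ay":4,"az":0,"dx":0,"dy":0,"dz":0,"claw":36},{"ax":0,"ay":4,"az":0,"dx":0,"dy":0,"dz":0,"claw":36},{"ax":0,"ay":4,"az":0,"dx":0,"dy":0,"dz":0,"claw":36},{"ax":0,"ay":4,"az":0,"dx":0,"dy":0,"dz":0,"claw":36},{"ax":0,"ay":0,"az":0,"dx":10.5,"dy":9.5,"dz":0,"claw":36},{"ax":0,"ay":0,"az":0,"dx":0,"dy":0,"dz":0,"claw":36},{"ax":0,"ay":0,"az":0,"dx":0,"dy":0,"dz":0,"claw":36},{"ax":0,"ay":0,"az":0,"dx":0,"dy":0,"dz":0,"claw":36},{"ax":0,"ay":0,"az":0,"dx":0,"dy":0,"dz":0,"claw":36}])

```text
time_s: 14.4
tcp_pos: [0.5726, 0.0499, 0.2913]
ee_rot: [[-0.979, 0.203, -0.004], [0.203, 0.979, 0.001], [0.004, -0.0, -1.0]]
wrist_force: [0.2, -0.1, -3.1]
gripper_width: 0.477
gripper_force: 29.9
```

```bash
cat > avg.py <<'E'
from station import *
import numpy as np
m=[];p=[]
for i in range(6):
    s=sense();m.append(s["moment"]@s["ee_rot"][:,1]);p.append(s["tcp_pos"]);capture("wrist") if i<5 else 0
print(s["time_s"],"m.y",np.round(m,3),"mean %.3f"%np.mean(m),"tcp",np.mean(p,0).round(4));print(s["ee_rot"].round(4))
E
python3 avg.py
```

```text
14.65 m.y [-0.058 -0.056 -0.041 -0.064 -0.021 -0.091] mean -0.055 tcp [0.5727 0.0498 0.2912]
[[-9.792e-01  2.030e-01 -4.100e-03]
 [ 2.030e-01  9.792e-01  7.000e-04]
 [ 4.200e-03 -2.000e-04 -1.000e+00]]
```

The level moment is ambiguous, so I repeat the far-end tilt at this height and average again.

>>> play_rows(steps=[{"ax":0,"ay":5,"az":0,"dx":0,"dy":0,"dz":0,"claw":36},{"ax":0,"ay":5,"az":0,"dx":0,"dy":0,"dz":0,"claw":36},{"ax":0,"ay":5,"az":0,"dx":0,"dy":0,"dz":0,"claw":36},{"ax":0,"ay":5,"az":0,"dx":0,"dy":0,"dz":0,"claw":36},{"ax":0,"ay":0,"az":0,"dx":0,"dy":0,"dz":0,"claw":36},{"ax":0,"ay":0,"az":0,"dx":0,"dy":0,"dz":0,"claw":36},{"ax":0,"ay":0,"az":0,"dx":0,"dy":0,"dz":0,"claw":36},{"ax":0,"ay":0,"az":0,"dx":0,"dy":0,"dz":0,"claw":36},{"ax":0,"ay":-5,"az":0,"dx":0,"dy":0,"dz":0,"claw":36},{"ax":0,"ay":-5,"az":0,"dx":0,"dy":0,"dz":0,"claw":36},{"ax":0,"ay":-5,"az":0,"dx":0,"dy":0,"dz":0,"claw":36},{"ax":0,"ay":-5,"az":0,"dx":0,"dy":0,"dz":0,"claw":36},{"ax":0,"ay":0,"az":0,"dx":0,"dy":0,"dz":0,"claw":36},{"ax":0,"ay":0,"az":0,"dx":0,"dy":0,"dz":0,"claw":36},{"ax":0,"ay":0,"az":0,"dx":0,"dy":0,"dz":0,"claw":36},{"ax":0,"ay":0,"az":0,"dx":0,"dy":0,"dz":0,"claw":36}])

```text
time_s: 16.25
tcp_pos: [0.5733, 0.0499, 0.2908]
ee_rot: [[-0.979, 0.203, -0.005], [0.203, 0.979, 0.001], [0.005, -0.0, -1.0]]
wrist_force: [-0.3, -1.1, -3.6]
gripper_width: 0.476
gripper_force: 29.9
```

```bash
python3 avg.py
```

```text
16.5 m.y [-0.075 -0.014 -0.084 -0.018  0.058 -0.029] mean -0.027 tcp [0.5732 0.0498 0.2907]
[[-9.791e-01  2.034e-01 -5.100e-03]
 [ 2.034e-01  9.791e-01  4.000e-04]
 [ 5.100e-03 -6.000e-04 -1.000e+00]]
```

The shift is only 0.03 N m, so the left case is tight. I put it back.

>>> play_rows(steps=[{"ax":0,"ay":-0.25,"az":0,"dx":0,"dy":0,"dz":40,"claw":36},{"ax":0,"ay":0,"az":0,"dx":0,"dy":0,"dz":40,"claw":36},{"ax":0,"ay":0,"az":0,"dx":0,"dy":0,"dz":40,"claw":36},{"ax":0,"ay":0,"az":0,"dx":0,"dy":0,"dz":40,"claw":36},{"ax":0,"ay":0,"az":0,"dx":0,"dy":0,"dz":30,"claw":36},{"ax":0,"ay":0,"az":0,"dx":0,"dy":0,"dz":20,"claw":36},{"ax":0,"ay":0,"az":0,"dx":0,"dy":0,"dz":15,"claw":36},{"ax":0,"ay":0,"az":0,"dx":0,"dy":0,"dz":10,"claw":36},{"ax":0,"ay":0,"az":0,"dx":0,"dy":0,"dz":0,"claw":36},{"ax":0,"ay":0,"az":0,"dx":0,"dy":0,"dz":0,"claw":36}])

```text
time_s: 17.5
tcp_pos: [0.5732, 0.05, 0.0566]
ee_rot: [[-0.979, 0.203, 0.001], [0.203, 0.979, -0.0], [-0.001, -0.0, -1.0]]
wrist_force: [0.2, -0.0, -3.2]
gripper_width: 0.483
gripper_force: 29.9
```

>>> play_rows(steps=[{"ax":0,"ay":0,"az":0,"dx":0,"dy":0,"dz":12,"claw":36},{"ax":0,"ay":0,"az":0,"dx":0,"dy":0,"dz":9,"claw":36},{"ax":0,"ay":0,"az":0,"dx":0,"dy":0,"dz":5,"claw":36},{"ax":0,"ay":0,"az":0,"dx":0,"dy":0,"dz":3,"claw":36},{"ax":0,"ay":0,"az":0,"dx":0,"dy":0,"dz":1,"claw":36},{"ax":0,"ay":0,"az":0,"dx":0,"dy":0,"dz":0,"claw":36}])

```text
time_s: 18.1
tcp_pos: [0.572, 0.0496, 0.0272]
ee_rot: [[-0.979, 0.203, -0.001], [0.203, 0.979, -0.001], [0.001, -0.001, -1.0]]
wrist_force: [-4.6, 0.7, 4.9]
gripper_width: 0.477
gripper_force: 29.9
```

It is seated in the bay. Now release and go to the middle case.

>>> play_rows(steps=[{"ax":0,"ay":0,"az":0,"dx":0,"dy":0,"dz":0,"claw":64},{"ax":0,"ay":0,"az":0,"dx":0,"dy":0,"dz":0,"claw":64},{"ax":0,"ay":0,"az":0,"dx":0,"dy":0,"dz":0,"claw":64},{"ax":0,"ay":0,"az":0,"dx":0,"dy":0,"dz":-30,"claw":64},{"ax":0,"ay":0,"az":0,"dx":0,"dy":0,"dz":-40,"claw":64},{"ax":0,"ay":0,"az":0,"dx":0,"dy":-28,"dz":-10,"claw":64},{"ax":0,"ay":0,"az":0,"dx":0,"dy":-30,"dz":0,"claw":64},{"ax":0,"ay":0,"az":0,"dx":0,"dy":-28,"dz":10,"claw":64},{"ax":0,"ay":0,"az":0,"dx":0,"dy":0,"dz":0,"claw":64},{"ax":0,"ay":0,"az":0,"dx":0,"dy":0,"dz":0,"claw":64}])

```text
time_s: 19.1
tcp_pos: [0.5553, -0.0347, 0.0961]
ee_rot: [[-0.979, 0.204, 0.0], [0.204, 0.979, -0.0], [-0.0, -0.0, -1.0]]
wrist_force: [0.0, 1.1, 1.3]
gripper_width: 0.736
gripper_force: 0.0
```

```bash
python3 m.py
```

```text
19.1 [ 0.5553 -0.0347  0.0961] [0.05 1.13 1.32] m [ 0.038 -0.07   0.015] m.y -0.061 [-0.979  0.204 -0.   ] 0.7358731064977222
```

>>> play_rows(steps=[{"ax":0,"ay":0,"az":0,"dx":0,"dy":0,"dz":30,"claw":64},{"ax":0,"ay":0,"az":0,"dx":0,"dy":0,"dz":22,"claw":64},{"ax":0,"ay":0,"az":0,"dx":0,"dy":0,"dz":12,"claw":64},{"ax":0,"ay":0,"az":0,"dx":0,"dy":0,"dz":5,"claw":64},{"ax":0,"ay":0,"az":0,"dx":0,"dy":0,"dz":0,"claw":64},{"ax":0,"ay":0,"az":0,"dx":0,"dy":0,"dz":0,"claw":36},{"ax":0,"ay":0,"az":0,"dx":0,"dy":0,"dz":0,"claw":36},{"ax":0,"ay":0,"az":0,"dx":0,"dy":0,"dz":0,"claw":36},{"ax":0,"ay":0,"az":0,"dx":0,"dy":0,"dz":0,"claw":36},{"ax":0,"ay":0,"az":0,"dx":0,"dy":0,"dz":0,"claw":36}])

```text
time_s: 20.1
tcp_pos: [0.5553, -0.0345, 0.0278]
ee_rot: [[-0.979, 0.203, 0.001], [0.203, 0.979, -0.0], [-0.001, -0.0, -1.0]]
wrist_force: [-0.8, -1.0, 3.3]
gripper_width: 0.481
gripper_force: 30.0
```

>>> play_rows(steps=[{"ax":0,"ay":0,"az":0,"dx":0,"dy":0,"dz":-15,"claw":36},{"ax":0,"ay":0,"az":0,"dx":0,"dy":0,"dz":-35,"claw":36},{"ax":0,"ay":0,"az":0,"dx":0,"dy":0,"dz":-45,"claw":36},{"ax":0,"ay":0,"az":0,"dx":0,"dy":0,"dz":-45,"claw":36},{"ax":0,"ay":0,"az":0,"dx":0,"dy":0,"dz":-45,"claw":36},{"ax":0,"ay":0,"az":0,"dx":0,"dy":0,"dz":-35,"claw":36},{"ax":0,"ay":5,"az":0,"dx":0,"dy":0,"dz":0,"claw":36},{"ax":0,"ay":5,"az":0,"dx":0,"dy":0,"dz":0,"claw":36},{"ax":0,"ay":5,"az":0,"dx":0,"dy":0,"dz":0,"claw":36},{"ax":0,"ay":5,"az":0,"dx":0,"dy":0,"dz":0,"claw":36},{"ax":0,"ay":0,"az":0,"dx":0,"dy":0,"dz":0,"claw":36},{"ax":0,"ay":0,"az":0,"dx":0,"dy":0,"dz":0,"claw":36},{"ax":0,"ay":0,"az":0,"dx":0,"dy":0,"dz":0,"claw":36},{"ax":0,"ay":0,"az":0,"dx":0,"dy":0,"dz":0,"claw":36},{"ax":0,"ay":0,"az":0,"dx":0,"dy":0,"dz":0,"claw":36}])

```text
time_s: 21.6
tcp_pos: [0.5547, -0.0341, 0.2478]
ee_rot: [[-0.921, 0.203, -0.334], [0.191, 0.979, 0.069], [0.341, 0.0, -0.94]]
wrist_force: [-0.0, 0.3, -3.4]
gripper_width: 0.48
gripper_force: 30.0
```

```bash
python3 m.py
```

```text
21.6 [ 0.5547 -0.0341  0.2478] [-0.04  0.29 -3.37] m [-0.261 -1.17  -0.022] m.y -1.199 [-0.921  0.191  0.341] 0.48043253418169174
```

>>> play_rows(steps=[{"ax":0,"ay":-5,"az":0,"dx":0,"dy":0,"dz":0,"claw":36},{"ax":0,"ay":-5,"az":0,"dx":0,"dy":0,"dz":0,"claw":36},{"ax":0,"ay":-5,"az":0,"dx":0,"dy":0,"dz":0,"claw":36},{"ax":0,"ay":-5,"az":0,"dx":0,"dy":0,"dz":0,"claw":36},{"ax":0,"ay":0,"az":0,"dx":0,"dy":0,"dz":0,"claw":36},{"ax":0,"ay":0,"az":0,"dx":0,"dy":0,"dz":0,"claw":36},{"ax":0,"ay":0,"az":0,"dx":0,"dy":0,"dz":0,"claw":36},{"ax":0,"ay":0,"az":0,"dx":0,"dy":0,"dz":0,"claw":36}])

```text
time_s: 22.4
tcp_pos: [0.5558, -0.0343, 0.2468]
ee_rot: [[-0.979, 0.204, -0.001], [0.204, 0.979, -0.0], [0.001, -0.0, -1.0]]
wrist_force: [0.8, -0.3, -3.9]
gripper_width: 0.481
gripper_force: 30.0
```

```bash
python3 avg.py
```

```text
22.65 m.y [-0.088  0.003 -0.08  -0.029  0.056 -0.009] mean -0.025 tcp [ 0.5556 -0.0344  0.2467]
[[-9.791e-01  2.033e-01 -8.000e-04]
 [ 2.033e-01  9.791e-01 -4.000e-04]
 [ 8.000e-04 -5.000e-04 -1.000e+00]]
```

>>> play_rows(steps=[{"ax":0,"ay":-4,"az":0,"dx":0,"dy":0,"dz":0,"claw":36},{"ax":0,"ay":-4,"az":0,"dx":0,"dy":0,"dz":0,"claw":36},{"ax":0,"ay":-4,"az":0,"dx":0,"dy":0,"dz":0,"claw":36},{"ax":0,"ay":-4,"az":0,"dx":0,"dy":0,"dz":0,"claw":36},{"ax":0,"ay":-4,"az":0,"dx":0,"dy":0,"dz":0,"claw":36},{"ax":0,"ay":0,"az":0,"dx":0,"dy":0,"dz":0,"claw":36},{"ax":0,"ay":0,"az":0,"dx":0,"dy":0,"dz":0,"claw":36},{"ax":0,"ay":0,"az":0,"dx":0,"dy":0,"dz":0,"claw":36},{"ax":0,"ay":0,"az":0,"dx":0,"dy":0,"dz":0,"claw":36},{"ax":0,"ay":0,"az":0,"dx":0,"dy":0,"dz":0,"claw":36}])

```text
time_s: 23.65
tcp_pos: [0.5557, -0.0343, 0.2472]
ee_rot: [[-0.92, 0.204, 0.335], [0.191, 0.979, -0.07], [-0.342, -0.0, -0.94]]
wrist_force: [-0.3, 1.2, -2.8]
gripper_width: 0.479
gripper_force: 30.0
```

```bash
python3 m.py
```

```text
23.65 [ 0.5557 -0.0343  0.2472] [-0.25  1.23 -2.82] m [ 0.189  1.073 -0.002] m.y 1.089 [-0.92   0.191 -0.342] 0.47866339405156566
```

>>> play_rows(steps=[{"ax":0,"ay":4,"az":0,"dx":0,"dy":0,"dz":0,"claw":36},{"ax":0,"ay":4,"az":0,"dx":0,"dy":0,"dz":0,"claw":36},{"ax":0,"ay":4,"az":0,"dx":0,"dy":0,"dz":0,"claw":36},{"ax":0,"ay":4,"az":0,"dx":0,"dy":0,"dz":0,"claw":36},{"ax":0,"ay":4,"az":0,"dx":0,"dy":0,"dz":0,"claw":36},{"ax":0,"ay":0,"az":0,"dx":0,"dy":0,"dz":0,"claw":36},{"ax":0,"ay":0,"az":0,"dx":0,"dy":0,"dz":0,"claw":36},{"ax":0,"ay":0,"az":0,"dx":0,"dy":0,"dz":0,"claw":36},{"ax":0,"ay":0,"az":0,"dx":0,"dy":0,"dz":0,"claw":36}])

```text
time_s: 24.55
tcp_pos: [0.5545, -0.0342, 0.2473]
ee_rot: [[-0.979, 0.203, 0.001], [0.203, 0.979, -0.0], [-0.001, -0.0, -1.0]]
wrist_force: [-1.2, -0.0, -4.7]
gripper_width: 0.482
gripper_force: 30.0
```

```bash
python3 avg.py
```

```text
24.8 m.y [-0.009 -0.02  -0.019 -0.063 -0.006 -0.062] mean -0.030 tcp [ 0.5547 -0.0342  0.2473]
[[-9.792e-01  2.028e-01  4.000e-04]
 [ 2.028e-01  9.792e-01 -2.000e-04]
 [-4.000e-04 -1.000e-04 -1.000e+00]]
```

The middle case shows no shift (-0.025 and -0.030 N m), so it is tight too. I put it back.

>>> play_rows(steps=[{"ax":0,"ay":0,"az":0,"dx":0,"dy":0,"dz":40,"claw":36},{"ax":0,"ay":0,"az":0,"dx":0,"dy":0,"dz":40,"claw":36},{"ax":0,"ay":0,"az":0,"dx":0,"dy":0,"dz":40,"claw":36},{"ax":0,"ay":0,"az":0,"dx":0,"dy":0,"dz":40,"claw":36},{"ax":0,"ay":0,"az":0,"dx":0,"dy":0,"dz":20,"claw":36},{"ax":0,"ay":0,"az":0,"dx":0,"dy":0,"dz":14,"claw":36},{"ax":0,"ay":0,"az":0,"dx":0,"dy":0,"dz":10,"claw":36},{"ax":0,"ay":0,"az":0,"dx":0,"dy":0,"dz":8,"claw":36},{"ax":0,"ay":0,"az":0,"dx":0,"dy":0,"dz":4,"claw":36},{"ax":0,"ay":0,"az":0,"dx":0,"dy":0,"dz":3,"claw":36},{"ax":0,"ay":0,"az":0,"dx":0,"dy":0,"dz":1,"claw":36},{"ax":0,"ay":0,"az":0,"dx":0,"dy":0,"dz":0,"claw":36}])

```text
time_s: 26.0
tcp_pos: [0.5555, -0.0343, 0.0278]
ee_rot: [[-0.979, 0.203, 0.001], [0.203, 0.979, -0.0], [-0.001, 0.0, -1.0]]
wrist_force: [-1.3, 0.7, -3.0]
gripper_width: 0.484
gripper_force: 30.0
```

>>> play_rows(steps=[{"ax":0,"ay":0,"az":0,"dx":0,"dy":0,"dz":1,"claw":36},{"ax":0,"ay":0,"az":0,"dx":0,"dy":0,"dz":0,"claw":36},{"ax":0,"ay":0,"az":0,"dx":0,"dy":0,"dz":0,"claw":64},{"ax":0,"ay":0,"az":0,"dx":0,"dy":0,"dz":0,"claw":64},{"ax":0,"ay":0,"az":0,"dx":0,"dy":0,"dz":0,"claw":64},{"ax":0,"ay":0,"az":0,"dx":0,"dy":0,"dz":-30,"claw":64},{"ax":0,"ay":0,"az":0,"dx":0,"dy":0,"dz":-40,"claw":64},{"ax":0,"ay":0,"az":0,"dx":0,"dy":-27,"dz":-10,"claw":64},{"ax":0,"ay":0,"az":0,"dx":0,"dy":-27,"dz":0,"claw":64},{"ax":0,"ay":0,"az":0,"dx":0,"dy":-27,"dz":10,"claw":64},{"ax":0,"ay":0,"az":0,"dx":0,"dy":0,"dz":0,"claw":64},{"ax":0,"ay":0,"az":0,"dx":0,"dy":0,"dz":0,"claw":64}])

```text
time_s: 27.2
tcp_pos: [0.5386, -0.1141, 0.096]
ee_rot: [[-0.979, 0.204, -0.0], [0.204, 0.979, -0.0], [0.0, -0.0, -1.0]]
wrist_force: [1.0, 0.0, -0.1]
gripper_width: 0.735
gripper_force: 0.0
```

```bash
python3 m.py
```

```text
27.2 [ 0.5386 -0.1141  0.096 ] [ 0.96  0.02 -0.11] m [-0.003  0.002  0.009] m.y 0.002 [-0.979  0.204  0.   ] 0.7353233835757197
```

>>> play_rows(steps=[{"ax":0,"ay":0,"az":0,"dx":0,"dy":0,"dz":30,"claw":64},{"ax":0,"ay":0,"az":0,"dx":0,"dy":0,"dz":22,"claw":64},{"ax":0,"ay":0,"az":0,"dx":0,"dy":0,"dz":12,"claw":64},{"ax":0,"ay":0,"az":0,"dx":0,"dy":0,"dz":4,"claw":64},{"ax":0,"ay":0,"az":0,"dx":0,"dy":0,"dz":0,"claw":64},{"ax":0,"ay":0,"az":0,"dx":0,"dy":0,"dz":0,"claw":36},{"ax":0,"ay":0,"az":0,"dx":0,"dy":0,"dz":0,"claw":36},{"ax":0,"ay":0,"az":0,"dx":0,"dy":0,"dz":0,"claw":36},{"ax":0,"ay":0,"az":0,"dx":0,"dy":0,"dz":0,"claw":36},{"ax":0,"ay":0,"az":0,"dx":0,"dy":0,"dz":0,"claw":36}])

```text
time_s: 28.2
tcp_pos: [0.5388, -0.1139, 0.0288]
ee_rot: [[-0.979, 0.203, 0.0], [0.203, 0.979, -0.001], [-0.001, -0.0, -1.0]]
wrist_force: [-1.0, -0.8, 2.3]
gripper_width: 0.48
gripper_force: 30.0
```

>>> play_rows(steps=[{"ax":0,"ay":0,"az":0,"dx":0,"dy":0,"dz":-15,"claw":36},{"ax":0,"ay":0,"az":0,"dx":0,"dy":0,"dz":-35,"claw":36},{"ax":0,"ay":0,"az":0,"dx":0,"dy":0,"dz":-45,"claw":36},{"ax":0,"ay":0,"az":0,"dx":0,"dy":0,"dz":-45,"claw":36},{"ax":0,"ay":0,"az":0,"dx":0,"dy":0,"dz":-45,"claw":36},{"ax":0,"ay":0,"az":0,"dx":0,"dy":0,"dz":-35,"claw":36},{"ax":0,"ay":5,"az":0,"dx":0,"dy":0,"dz":0,"claw":36},{"ax":0,"ay":5,"az":0,"dx":0,"dy":0,"dz":0,"claw":36},{"ax":0,"ay":5,"az":0,"dx":0,"dy":0,"dz":0,"claw":36},{"ax":0,"ay":5,"az":0,"dx":0,"dy":0,"dz":0,"claw":36},{"ax":0,"ay":0,"az":0,"dx":0,"dy":0,"dz":0,"claw":36},{"ax":0,"ay":0,"az":0,"dx":0,"dy":0,"dz":0,"claw":36},{"ax":0,"ay":0,"az":0,"dx":0,"dy":0,"dz":0,"claw":36},{"ax":0,"ay":0,"az":0,"dx":0,"dy":0,"dz":0,"claw":36},{"ax":0,"ay":0,"az":0,"dx":0,"dy":0,"dz":0,"claw":36}])

```text
time_s: 29.7
tcp_pos: [0.5383, -0.1134, 0.2488]
ee_rot: [[-0.921, 0.203, -0.334], [0.191, 0.979, 0.069], [0.341, 0.0, -0.94]]
wrist_force: [-0.9, 0.6, -3.4]
gripper_width: 0.482
gripper_force: 30.0
```

```bash
python3 m.py
```

```text
29.7 [ 0.5383 -0.1134  0.2488] [-0.88  0.64 -3.4 ] m [-0.281 -1.036 -0.017] m.y -1.072 [-0.921  0.191  0.341] 0.4817848411255706
```

>>> play_rows(steps=[{"ax":0,"ay":-5,"az":0,"dx":0,"dy":0,"dz":0,"claw":36},{"ax":0,"ay":-5,"az":0,"dx":0,"dy":0,"dz":0,"claw":36},{"ax":0,"ay":-5,"az":0,"dx":0,"dy":0,"dz":0,"claw":36},{"ax":0,"ay":-5,"az":0,"dx":0,"dy":0,"dz":0,"claw":36},{"ax":0,"ay":0,"az":0,"dx":0,"dy":0,"dz":0,"claw":36},{"ax":0,"ay":0,"az":0,"dx":0,"dy":0,"dz":0,"claw":36},{"ax":0,"ay":0,"az":0,"dx":0,"dy":0,"dz":0,"claw":36},{"ax":0,"ay":0,"az":0,"dx":0,"dy":0,"dz":0,"claw":36}])

```text
time_s: 30.5
tcp_pos: [0.5393, -0.1137, 0.2478]
ee_rot: [[-0.979, 0.203, -0.001], [0.203, 0.979, -0.0], [0.001, -0.0, -1.0]]
wrist_force: [0.2, -0.5, -5.5]
gripper_width: 0.484
gripper_force: 30.0
```

```bash
python3 avg.py
```

```text
30.75 m.y [ 0.017 -0.007  0.001 -0.017 -0.022  0.004] mean -0.004 tcp [ 0.5391 -0.1137  0.2477]
[[-9.791e-01  2.032e-01 -9.000e-04]
 [ 2.032e-01  9.791e-01 -3.000e-04]
 [ 8.000e-04 -5.000e-04 -1.000e+00]]
```

>>> play_rows(steps=[{"ax":0,"ay":-4,"az":0,"dx":0,"dy":0,"dz":0,"claw":36},{"ax":0,"ay":-4,"az":0,"dx":0,"dy":0,"dz":0,"claw":36},{"ax":0,"ay":-4,"az":0,"dx":0,"dy":0,"dz":0,"claw":36},{"ax":0,"ay":-4,"az":0,"dx":0,"dy":0,"dz":0,"claw":36},{"ax":0,"ay":-4,"az":0,"dx":0,"dy":0,"dz":0,"claw":36},{"ax":0,"ay":0,"az":0,"dx":0,"dy":0,"dz":0,"claw":36},{"ax":0,"ay":0,"az":0,"dx":0,"dy":0,"dz":0,"claw":36},{"ax":0,"ay":0,"az":0,"dx":0,"dy":0,"dz":0,"claw":36},{"ax":0,"ay":0,"az":0,"dx":0,"dy":0,"dz":0,"claw":36},{"ax":0,"ay":0,"az":0,"dx":0,"dy":0,"dz":0,"claw":36}])

```text
time_s: 31.75
tcp_pos: [0.5393, -0.1136, 0.2481]
ee_rot: [[-0.92, 0.203, 0.335], [0.191, 0.979, -0.07], [-0.342, -0.0, -0.94]]
wrist_force: [-0.8, 0.6, -4.0]
gripper_width: 0.481
gripper_force: 30.0
```

```bash
python3 m.py
```

```text
31.75 [ 0.5393 -0.1136  0.2481] [-0.78  0.64 -3.98] m [0.189 1.109 0.025] m.y 1.124 [-0.92   0.191 -0.342] 0.48126053392577683
```

>>> play_rows(steps=[{"ax":0,"ay":4,"az":0,"dx":0,"dy":0,"dz":0,"claw":36},{"ax":0,"ay":4,"az":0,"dx":0,"dy":0,"dz":0,"claw":36},{"ax":0,"ay":4,"az":0,"dx":0,"dy":0,"dz":0,"claw":36},{"ax":0,"ay":4,"az":0,"dx":0,"dy":0,"dz":0,"claw":36},{"ax":0,"ay":4,"az":0,"dx":0,"dy":0,"dz":0,"claw":36},{"ax":0,"ay":0,"az":0,"dx":0,"dy":0,"dz":0,"claw":36},{"ax":0,"ay":0,"az":0,"dx":0,"dy":0,"dz":0,"claw":36},{"ax":0,"ay":0,"az":0,"dx":0,"dy":0,"dz":0,"claw":36},{"ax":0,"ay":0,"az":0,"dx":0,"dy":0,"dz":0,"claw":36}])

```text
time_s: 32.65
tcp_pos: [0.5381, -0.1135, 0.2483]
ee_rot: [[-0.979, 0.203, 0.001], [0.203, 0.979, -0.0], [-0.001, -0.0, -1.0]]
wrist_force: [-1.2, -0.2, -3.8]
gripper_width: 0.479
gripper_force: 30.0
```

```bash
python3 avg.py
```

```text
32.9 m.y [-0.066 -0.05  -0.018 -0.065 -0.027 -0.079] mean -0.051 tcp [ 0.5383 -0.1135  0.2484]
[[-9.792e-01  2.028e-01  5.000e-04]
 [ 2.028e-01  9.792e-01 -3.000e-04]
 [-5.000e-04 -2.000e-04 -1.000e+00]]
```

The right case shifts by 0.05 N m, which is ambiguous within the noise. I average longer now, and again after another far-end tilt.

```bash
sed -e 's/range(6)/range(20)/;s/i<5/i<19/' -e 's/np.round(m,3)/"se %.3f"%(np.std(m)\/len(m)**.5)/' avg.py > avg2.py; python3 avg2.py
```

```text
33.85 m.y se 0.008 mean -0.047 tcp [ 0.5386 -0.1136  0.2481]
[[-9.792e-01  2.031e-01 -1.000e-04]
 [ 2.031e-01  9.792e-01 -3.000e-04]
 [ 0.000e+00 -3.000e-04 -1.000e+00]]
```

>>> play_rows(steps=[{"ax":0,"ay":5,"az":0,"dx":0,"dy":0,"dz":0,"claw":36},{"ax":0,"ay":5,"az":0,"dx":0,"dy":0,"dz":0,"claw":36},{"ax":0,"ay":5,"az":0,"dx":0,"dy":0,"dz":0,"claw":36},{"ax":0,"ay":5,"az":0,"dx":0,"dy":0,"dz":0,"claw":36},{"ax":0,"ay":0,"az":0,"dx":0,"dy":0,"dz":0,"claw":36},{"ax":0,"ay":0,"az":0,"dx":0,"dy":0,"dz":0,"claw":36},{"ax":0,"ay":0,"az":0,"dx":0,"dy":0,"dz":0,"claw":36},{"ax":0,"ay":0,"az":0,"dx":0,"dy":0,"dz":0,"claw":36},{"ax":0,"ay":0,"az":0,"dx":0,"dy":0,"dz":0,"claw":36},{"ax":0,"ay":0,"az":0,"dx":0,"dy":0,"dz":0,"claw":36},{"ax":0,"ay":-4,"az":0,"dx":0,"dy":0,"dz":0,"claw":36},{"ax":0,"ay":-4,"az":0,"dx":0,"dy":0,"dz":0,"claw":36},{"ax":0,"ay":-4,"az":0,"dx":0,"dy":0,"dz":0,"claw":36},{"ax":0,"ay":-4,"az":0,"dx":0,"dy":0,"dz":0,"claw":36},{"ax":0,"ay":-4,"az":0,"dx":0,"dy":0,"dz":0,"claw":36},{"ax":0,"ay":0,"az":0,"dx":0,"dy":0,"dz":0,"claw":36},{"ax":0,"ay":0,"az":0,"dx":0,"dy":0,"dz":0,"claw":36},{"ax":0,"ay":0,"az":0,"dx":0,"dy":0,"dz":0,"claw":36}])

```text
time_s: 35.65
tcp_pos: [0.539, -0.1136, 0.2481]
ee_rot: [[-0.979, 0.203, -0.001], [0.203, 0.979, -0.0], [0.001, -0.0, -1.0]]
wrist_force: [-0.9, -0.1, -4.5]
gripper_width: 0.483
gripper_force: 30.0
```

```bash
python3 avg2.py
```

```text
36.6 m.y se 0.008 mean -0.016 tcp [ 0.5388 -0.1136  0.248 ]
[[-9.792e-01  2.030e-01  0.000e+00]
 [ 2.030e-01  9.792e-01 -2.000e-04]
 [-1.000e-04 -2.000e-04 -1.000e+00]]
```

Levelling may let the cylinder roll back, so I measure at a held slope of ±6° (after ±20°) instead. There the cylinder must rest at the low end.

>>> play_rows(steps=[{"ax":0,"ay":5,"az":0,"dx":0,"dy":0,"dz":0,"claw":36},{"ax":0,"ay":5,"az":0,"dx":0,"dy":0,"dz":0,"claw":36},{"ax":0,"ay":5,"az":0,"dx":0,"dy":0,"dz":0,"claw":36},{"ax":0,"ay":5,"az":0,"dx":0,"dy":0,"dz":0,"claw":36},{"ax":0,"ay":0,"az":0,"dx":0,"dy":0,"dz":0,"claw":36},{"ax":0,"ay":0,"az":0,"dx":0,"dy":0,"dz":0,"claw":36},{"ax":0,"ay":-4,"az":0,"dx":0,"dy":0,"dz":0,"claw":36},{"ax":0,"ay":-4,"az":0,"dx":0,"dy":0,"dz":0,"claw":36},{"ax":0,"ay":-3,"az":0,"dx":0,"dy":0,"dz":0,"claw":36},{"ax":0,"ay":-3,"az":0,"dx":0,"dy":0,"dz":0,"claw":36},{"ax":0,"ay":0,"az":0,"dx":0,"dy":0,"dz":0,"claw":36},{"ax":0,"ay":0,"az":0,"dx":0,"dy":0,"dz":0,"claw":36},{"ax":0,"ay":0,"az":0,"dx":0,"dy":0,"dz":0,"claw":36}])

```text
time_s: 37.9
tcp_pos: [0.5387, -0.1136, 0.2483]
ee_rot: [[-0.974, 0.203, -0.102], [0.202, 0.979, 0.021], [0.104, -0.0, -0.995]]
wrist_force: [-0.0, -0.9, -4.1]
gripper_width: 0.482
gripper_force: 30.0
```

```bash
cat > a3.py <<'E'
from station import *
import numpy as np
m=[];t=[]
for i in range(16):
    s=sense();m.append(s["moment"]@s["ee_rot"][:,1]);t.append(s["ee_rot"][2,0]);capture("wrist") if i<15 else 0
print(s["time_s"],"m.y %.3f se %.3f sin %.4f"%(np.mean(m),np.std(m)/4,np.mean(t)))
E
python3 a3.py
```

```text
38.65 m.y -0.338 se 0.007 sin 0.1049
```

>>> play_rows(steps=[{"ax":0,"ay":-5,"az":0,"dx":0,"dy":0,"dz":0,"claw":36},{"ax":0,"ay":-5,"az":0,"dx":0,"dy":0,"dz":0,"claw":36},{"ax":0,"ay":-4,"az":0,"dx":0,"dy":0,"dz":0,"claw":36},{"ax":0,"ay":-4,"az":0,"dx":0,"dy":0,"dz":0,"claw":36},{"ax":0,"ay":-4,"az":0,"dx":0,"dy":0,"dz":0,"claw":36},{"ax":0,"ay":-4,"az":0,"dx":0,"dy":0,"dz":0,"claw":36},{"ax":0,"ay":0,"az":0,"dx":0,"dy":0,"dz":0,"claw":36},{"ax":0,"ay":0,"az":0,"dx":0,"dy":0,"dz":0,"claw":36},{"ax":0,"ay":4,"az":0,"dx":0,"dy":0,"dz":0,"claw":36},{"ax":0,"ay":4,"az":0,"dx":0,"dy":0,"dz":0,"claw":36},{"ax":0,"ay":3,"az":0,"dx":0,"dy":0,"dz":0,"claw":36},{"ax":0,"ay":3,"az":0,"dx":0,"dy":0,"dz":0,"claw":36},{"ax":0,"ay":0,"az":0,"dx":0,"dy":0,"dz":0,"claw":36},{"ax":0,"ay":0,"az":0,"dx":0,"dy":0,"dz":0,"claw":36},{"ax":0,"ay":0,"az":0,"dx":0,"dy":0,"dz":0,"claw":36}])

```text
time_s: 40.15
tcp_pos: [0.5385, -0.1136, 0.248]
ee_rot: [[-0.974, 0.203, 0.102], [0.202, 0.979, -0.021], [-0.105, -0.0, -0.995]]
wrist_force: [-0.5, 0.6, -4.7]
gripper_width: 0.482
gripper_force: 30.0
```

```bash
python3 a3.py
```

```text
40.9 m.y 0.269 se 0.009 sin -0.1047
```

The ±6° readings (slope 2.90 against about 3.3 expected) suggest the right case is loose. A near 20° average checks the slope.

>>> play_rows(steps=[{"ax":0,"ay":-5,"az":0,"dx":0,"dy":0,"dz":0,"claw":36},{"ax":0,"ay":-5,"az":0,"dx":0,"dy":0,"dz":0,"claw":36},{"ax":0,"ay":-4,"az":0,"dx":0,"dy":0,"dz":0,"claw":36},{"ax":0,"ay":0,"az":0,"dx":0,"dy":0,"dz":0,"claw":36},{"ax":0,"ay":0,"az":0,"dx":0,"dy":0,"dz":0,"claw":36},{"ax":0,"ay":0,"az":0,"dx":0,"dy":0,"dz":0,"claw":36}])

```text
time_s: 41.5
tcp_pos: [0.5398, -0.1136, 0.2488]
ee_rot: [[-0.92, 0.203, 0.335], [0.191, 0.979, -0.07], [-0.342, -0.0, -0.94]]
wrist_force: [-0.6, 0.2, -3.5]
gripper_width: 0.48
gripper_force: 30.0
```

```bash
python3 a3.py
```

```text
42.25 m.y 1.066 se 0.005 sin -0.3419
```

Near-side slope is 3.36, with zero-crossings of -0.083 (near) and +0.014 (far). That is a 0.097 N m shift, so the right case is the loose one. I level it and set it back in its bay as asked.

>>> play_rows(steps=[{"ax":0,"ay":5,"az":0,"dx":0,"dy":0,"dz":0,"claw":36},{"ax":0,"ay":5,"az":0,"dx":0,"dy":0,"dz":0,"claw":36},{"ax":0,"ay":5,"az":0,"dx":0,"dy":0,"dz":0,"claw":36},{"ax":0,"ay":5,"az":0,"dx":0,"dy":0,"dz":0,"claw":36},{"ax":0,"ay":0,"az":0,"dx":0,"dy":0,"dz":20,"claw":36},{"ax":0,"ay":0,"az":0,"dx":0,"dy":0,"dz":40,"claw":36},{"ax":0,"ay":0,"az":0,"dx":0,"dy":0,"dz":40,"claw":36},{"ax":0,"ay":0,"az":0,"dx":0,"dy":0,"dz":40,"claw":36},{"ax":0,"ay":0,"az":0,"dx":0,"dy":0,"dz":30,"claw":36},{"ax":0,"ay":0,"az":0,"dx":0,"dy":0,"dz":15,"claw":36},{"ax":0,"ay":0,"az":0,"dx":0,"dy":0,"dz":5,"claw":36},{"ax":0,"ay":0,"az":0,"dx":0,"dy":0,"dz":0,"claw":36},{"ax":0,"ay":0,"az":0,"dx":0,"dy":0,"dz":0,"claw":36}])

```text
time_s: 43.55
tcp_pos: [0.54, -0.1136, 0.0593]
ee_rot: [[-0.979, 0.203, 0.003], [0.203, 0.979, -0.0], [-0.003, 0.0, -1.0]]
wrist_force: [-0.2, -0.4, -3.7]
gripper_width: 0.482
gripper_force: 30.0
```

>>> play_rows(steps=[{"ax":0,"ay":0.15,"az":0,"dx":1,"dy":0,"dz":12,"claw":36},{"ax":0,"ay":0,"az":0,"dx":0,"dy":0,"dz":9,"claw":36},{"ax":0,"ay":0,"az":0,"dx":0,"dy":0,"dz":5,"claw":36},{"ax":0,"ay":0,"az":0,"dx":0,"dy":0,"dz":3,"claw":36},{"ax":0,"ay":0,"az":0,"dx":0,"dy":0,"dz":2,"claw":36},{"ax":0,"ay":0,"az":0,"dx":0,"dy":0,"dz":1,"claw":36},{"ax":0,"ay":0,"az":0,"dx":0,"dy":0,"dz":0,"claw":36}])

```text
time_s: 44.25
tcp_pos: [0.537, -0.1135, 0.0288]
ee_rot: [[-0.979, 0.202, -0.004], [0.202, 0.979, -0.0], [0.003, -0.001, -1.0]]
wrist_force: [-7.4, 2.7, 15.2]
gripper_width: 0.48
gripper_force: 30.0
```

>>> play_rows(steps=[{"ax":0,"ay":0,"az":0,"dx":0,"dy":0,"dz":-2,"claw":64},{"ax":0,"ay":0,"az":0,"dx":0,"dy":0,"dz":0,"claw":64},{"ax":0,"ay":0,"az":0,"dx":0,"dy":0,"dz":0,"claw":64},{"ax":0,"ay":0,"az":0,"dx":0,"dy":0,"dz":0,"claw":64},{"ax":0,"ay":0,"az":0,"dx":0,"dy":0,"dz":0,"claw":64}])

```text
time_s: 44.75
tcp_pos: [0.5377, -0.1135, 0.0279]
ee_rot: [[-0.979, 0.203, -0.003], [0.203, 0.979, 0.0], [0.003, -0.0, -1.0]]
wrist_force: [0.0, -0.8, -0.0]
gripper_width: 0.724
gripper_force: 0.0
```

```bash
python3 - <<'E'
from station import *
from h import *
s=sense();print(s["tcp_pos"],s["ee_rot"].round(3),s["gripper_width"],s["time_s"],s["wrist_force"])
c=capture("scene");cv2.imwrite("pics/s2.png",cv2.resize(c["frame"][170:310,200:360],None,fx=4.2,fy=4.2,interpolation=cv2.INTER_CUBIC))
E
```

```text
[ 0.53771531 -0.11348815  0.02789061] [[-0.979  0.203 -0.003]
 [ 0.203  0.979  0.   ]
 [ 0.003 -0.    -1.   ]] 0.7240550811670996 44.75 [ 0.00395158 -0.81916144 -0.03816536]
```

View pics/s2.png

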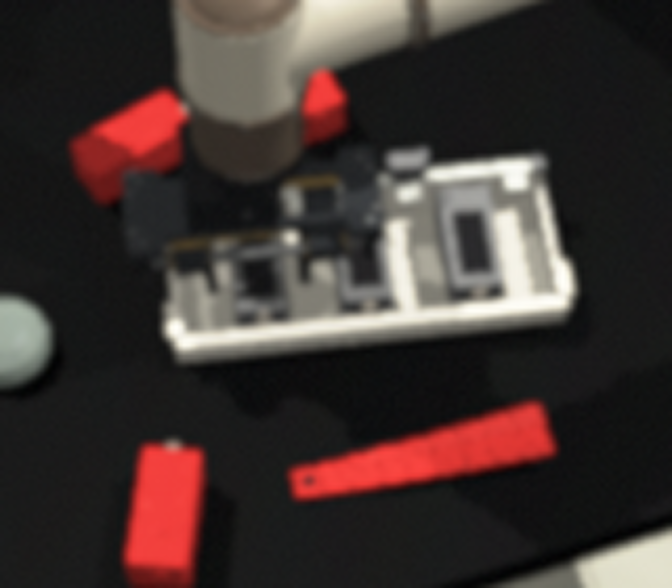

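The picture shows all three cases flat in their bays, the lock grip moved left (crop (408,160)), and the fingers straddling the right case. I re-grip it, lift and carry it out.

>>> play_rows(steps=[{"ax":0,"ay":-0.17,"az":0,"dx":0,"dy":0,"dz":0,"claw":36},{"ax":0,"ay":0,"az":0,"dx":0,"dy":0,"dz":0,"claw":36},{"ax":0,"ay":0,"az":0,"dx":0,"dy":0,"dz":0,"claw":36},{"ax":0,"ay":0,"az":0,"dx":0,"dy":0,"dz":0,"claw":36},{"ax":0,"ay":0,"az":0,"dx":0,"dy":0,"dz":0,"claw":36},{"ax":0,"ay":0,"az":0,"dx":0,"dy":0,"dz":0,"claw":36},{"ax":0,"ay":0,"az":0,"dx":0,"dy":0,"dz":-15,"claw":36},{"ax":0,"ay":0,"az":0,"dx":0,"dy":0,"dz":-30,"claw":36},{"ax":0,"ay":0,"az":0,"dx":0,"dy":0,"dz":-40,"claw":36},{"ax":0,"ay":0,"az":0,"dx":0,"dy":0,"dz":-40,"claw":36},{"ax":0,"ay":0,"az":0,"dx":0,"dy":0,"dz":-40,"claw":36},{"ax":0,"ay":0,"az":0,"dx":0,"dy":0,"dz":-35,"claw":36},{"ax":0,"ay":0,"az":0,"dx":0,"dy":0,"dz":0,"claw":36}])

```text
time_s: 46.1
tcp_pos: [0.5399, -0.1135, 0.233]
ee_rot: [[-0.979, 0.202, 0.01], [0.202, 0.979, -0.001], [-0.01, 0.002, -1.0]]
wrist_force: [1.6, 0.3, -3.9]
gripper_width: 0.479
gripper_force: 30.0
```

>>> play_rows(steps=[{"ax":0,"ay":0,"az":0,"dx":-12,"dy":0,"dz":0,"claw":36},{"ax":0,"ay":0,"az":0,"dx":-20,"dy":0,"dz":0,"claw":36},{"ax":0,"ay":0,"az":0,"dx":-25,"dy":0,"dz":0,"claw":36},{"ax":0,"ay":0,"az":0,"dx":-25,"dy":0,"dz":0,"claw":36},{"ax":0,"ay":0,"az":0,"dx":-25,"dy":0,"dz":0,"claw":36},{"ax":0,"ay":0,"az":0,"dx":-20,"dy":0,"dz":0,"claw":36},{"ax":0,"ay":0,"az":0,"dx":-15,"dy":0,"dz":0,"claw":36},{"ax":0,"ay":0,"az":0,"dx":-8,"dy":0,"dz":0,"claw":36},{"ax":0,"ay":0,"az":0,"dx":0,"dy":0,"dz":0,"claw":36},{"ax":0,"ay":0,"az":0,"dx":0,"dy":0,"dz":0,"claw":36},{"ax":0,"ay":0,"az":0,"dx":0,"dy":0,"dz":0,"claw":36},{"ax":0,"ay":0,"az":0,"dx":0,"dy":0,"dz":0,"claw":36}])

```text
time_s: 47.3
tcp_pos: [0.6839, -0.1437, 0.2285]
ee_rot: [[-0.979, 0.203, 0.0], [0.203, 0.979, -0.0], [-0.0, -0.0, -1.0]]
wrist_force: [0.0, -0.3, -4.1]
gripper_width: 0.482
gripper_force: 30.0
```

```bash
python3 - <<'E'
from station import *
from h import *
s=sense();print(s["tcp_pos"],s["ee_rot"].round(4),s["gripper_width"],s["time_s"],s["wrist_force"],s["joints"].round(1))
c=capture("scene");cv2.imwrite("pics/s3.png",c["frame"])
c=capture("top");P=cloud(c);m=(P[...,2]>.066)&(P[...,2]<.085);m[:200]=0;m[240:]=0;m[:,:225]=0;m[:,290:]=0
q=(P[m][:,:2]-[.5128,-.0238])@np.array([[.979,.203],[-.203,.979]])*1000;print(len(q),q.mean(0) if len(q) else 0)
E
```

```text
[ 0.68388295 -0.1436646   0.22851835] [[-9.792e-01  2.029e-01  4.000e-04]
 [ 2.029e-01  9.792e-01 -2.000e-04]
 [-4.000e-04 -1.000e-04 -1.000e+00]] 0.48213429793406243 47.3 [ 0.03855917 -0.32580602 -4.12152085] [   1.4   29.6   11.6    0.   -71.9 -103.1]
0 0
```

View pics/s3.png

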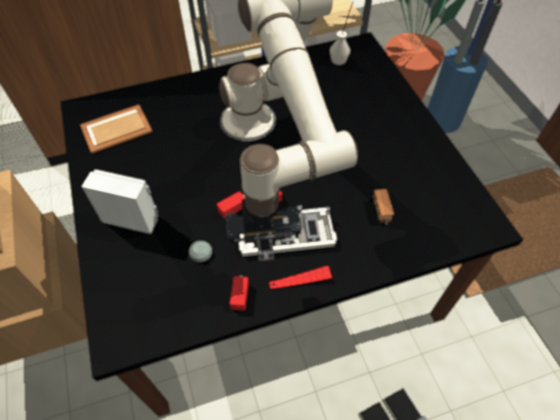

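The picture shows the arm holding the case beyond the box, with the weight, train car, shoe horn, red cases and cabinet untouched. The near end is about 45 mm past the far wall, level, about 200 mm up. I hand in.

```bash
python3 -c "
from station import *
print(finish_job())"
```

```text
the job is handed in; nothing more can be done
None
```

The right case is the loose one (a shift of about 0.1 N m as it was tipped). It is held level beyond the far side of the box, about 200 mm up; the lock was left open, the other two cases are back in their bays, and the job is handed in at about 47 s.

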